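# Log and open the sprung reject hopper

### The arm

A 7-joint arm with a two-finger parallel gripper is mounted at the origin on the work surface. World frame = base frame: x ahead of the robot, y to its left, z up, the work surface at z = 0. Lengths are in m, angles in rad, forces in N, time in s.
With the tool pointing down it reaches from about 0.4 to 0.875 m from the base axis. Payload 19.3 kg.
Tool frame: the origin (TCP) lies at the very end of the fingers, on their centre line; the grasp point (between the pads) lies 19 mm behind it; z points along the fingers, y is the line along which they close (so a half turn about z gives the same grasp; the last joint's range is limited). The gripper opens to 85 mm and grips with 20 to 120 N. Pads are 22 mm wide; open, the fingers measure 114 mm over their backs; the gripper's body (76 mm by 85 mm) begins 54 mm behind the grasp point. The pads swing forward as they close: fully open they stand 13 mm farther back than shut.
Start: joints at [-1.223, 0.521, -0.036, 1.599, 0.021, 1.021, -0.113], TCP at [0.254, 0.571, 0.231] pointing down, gripper open.
Joint ranges: [-2.91, 2.91], [-0.3, 2.13], [-1.5, 1.42], [0.17, 2.43], [-1.26, 4.41], [0.16, 1.93], [-2.52, 2.52]. Speed limits (rad/s): [1.89, 1.89, 2.39, 2.39, 3.01, 3.01, 3.01].

### API

Orientations are given as [roll, pitch, yaw] about the fixed x, y, z axes, in that order (R = Rz(yaw) Ry(pitch) Rx(roll)).
In Python, from workcell import bot gives the robot as it stands.
- The arm moves only by the shell command python3 -m crank 'ROWS' [FORCE]. ROWS is a JSON object of lists of equal length, an entry for each row: "travel": the shift along the world's x, y, z in cm, a list of three; "turn": the turn, a rotation vector about the world's x, y, z in degrees, a list of three; "gripper": the closure, from 0 (fully open) to 1 (shut). A call has exactly 5 rows; each row is the pose to reach, as a shift and turn from the pose commanded when the call began; what a row does not reach only later rows make up. A row lasts 1/10 s, in which the tool goes at most 50 mm and 8.59 degrees, less where a joint would pass 70% of its speed; a pose out of reach is approached as far as the arm can. A call with a gripper value outside its range is refused whole. The fingers move at their own pace and stop on an object; FORCE is the grip in N (left out, the last holds). Time passes only in rows, so rows that repeat a pose let the fingers close, or fill a call up. It gives the time, the measured TCP pose, the force, the opening and the grip force at its end, in the units of the state.
- bot.observe(): the state, without advancing time (a new reading comes with each control period).
- bot.grab_frame(name): name is "side" or "top" or "wrist"; returns a dict with "pixels" (480x640x3 uint8, red, green, blue), "fx", "fy", "cx", "cy" (pixels), "extrinsics" (4x4, takes a point from world to camera coordinates). Camera axes: x right, y down, z forward; pixel columns grow to the right and rows downward; lengths in m; the calibration is good to about 2 mm. The wrist camera is an equidistant fisheye: a pixel r from the principal point sees the ray r / f radians off the axis. A picture is of the moment at which its call begins. There is no depth.
- bot.job_done(): hands the job in; it is judged then, once.
The state is a dict: "clock": time; "qpos": joint angles; "qd": joint speeds; "joint_efforts": joint torques, N m; "position": TCP position; "tool_rot": TCP orientation; "force": force on the tool from outside, world axes, zero at the start; "moment": the same for the moment, N m; "grip_width": finger opening in m; "finger_force": force on a finger pad.
Only numpy, scipy, OpenCV 4.12 (cv2) and the standard library are available. Lean on these libraries where they do the work, as an engineer would, in place of code of your own. Each camera call takes 0.05 s, during which the arm holds its last target. There are 200 camera calls.

### The job

Log the opening of the reject hopper: swing the tally counter's lever all the way to its stop and let it spring back. Then take the hopper's lid by its pull bar, raise it past its balance point without letting it fly up against its open stop, and ease it back to hold it just below the balance point (some 5 to 10 degrees under it), so that it would fall shut if let go. Finish while still holding the bar there, steady, and leave the loose things around alone.

Things in the scene. Friction and masses are not known exactly. Their poses are not given: they have to be found in the camera images.
- hopper: Grey reject box fixed to the bench, 170 (x) x 260 (y) x 100 mm high, its grey lid 170 x 250 x 6 mm hinged on the far (+x) edge; steel cheeks to 116 mm high at the hinge's ends. On the +y cheek a thin sloping steel arm with a brass pin shows the lid's line at its balance point. Origin: centre of underside; x points from pull bar to hinge, away from the robot (yaw within 0.35), z up.
- lid_hinge (a point): Middle of the hinge axis of the lid, 106 mm above the bench, 85 mm behind (+x) the hopper's origin. The axis runs along the hopper's y. Axes as the hopper's.
- pull_bar: Pull bar of the lid: a round black plastic sleeve, 14 mm thick, 100 mm long, turning freely on its own axle, parallel to the hinge, 215 mm from its axis; 106 mm above the bench when shut. Two 10 mm steel side arms hold it 38 mm clear in front of the lid's edge, so a finger fits between. Origin: its centre, y along it. It moves with the lid in an arc up and away from the robot.
- lid (a joint): Opening angle of the lid: 0 shut, 0.785 at 45 degrees, 1.5 at the open stop. Lid and bar weigh 0.68 kg; a hinge spring carries most of it. Balance point at 1.05 rad (60 degrees): below it the lid falls shut by itself, above it the spring lifts it to the open stop. It takes less than 2 N at the bar throughout.
- counter: Grey bench tally counter fixed to the bench, a box 120 (x) x 130 (y) x 50 mm high with a black window and white drums on its front (-x) face and a steel lever with a black upright post on top. Origin: centre of the underside; z up, front towards the robot (yaw within about 0.4 rad).
- lever_pivot (a point): Vertical axis of the lever, at the top of the counter, 50 mm above the bench, 40 mm behind (+x) the counter's origin. Axes as the counter's.
- post_top (a point): Centre of the top of the black post at the lever's free end: 14 mm thick, its top 45 mm above the counter's top (95 mm above the bench), 80 mm from the pivot. The lever is a flat bar up to 11 mm above the counter's top. At rest the post lies (-69, +40) mm from the pivot in the counter's x, y; at the stop (-69, -40) mm.
- lever (a joint): Angle of the counter's lever: 0 at rest, 1.05 at its stop; it grows anticlockwise seen from above, so the post swings towards the counter's -y. A spring returns it to 0; it takes about 1 N at the post to start and 3 N at the stop.
- comb_near: Loose pink moulded comb block, 90 x 56 x 34 mm, a bystander in the middle, between hopper and counter; leave it alone. Origin: centre of its underside.
- comb_far: Another such pink block, a bystander beyond the work; leave it alone.
- cup: Loose white plastic cup, 72 mm wide, 90 mm high, a bystander beyond the work; leave it alone. Origin: centre of its underside.
- small_tote: Loose small grey open tote, 90 x 140 x 50 mm, a bystander beyond the work; leave it alone. Origin: centre of its underside.
Things that resemble listed ones, but are neither listed nor needed, are in the scene too. Of the things shaped like the counter, the grey one is meant.

How it is judged:
On the way, in this order (a step that is already met when the one before it is completed fails the run):
1. the counter's lever has been swung to its stop (value of joint lever above 0.95 rad), for 0.05 s.
2. the lever has sprung back to rest (value of joint lever below 0.1 rad), for 0.1 s.
3. the lid has been raised past its balance point (value of joint lid above 1.08 rad and contact force between the fingers and pull_bar above 0.05 N), for 0.1 s.
At the end, for the whole second after the job is handed in: The fingers hold the pull bar (at least 0.05 N on it) with the lid still (under 0.1 rad/s) between 0.78 and 1.015 rad open, that is 2 to 15 degrees below its balance point at 1.05 rad; the counter's lever is back at rest (under 0.1 rad); the bystanders are within 30 mm of where they were (value of joint lid between 0.78 and 1.015 rad and velocity of joint lid between -0.1 and 0.1 rad/s and contact force between the fingers and pull_bar above 0.05 N and value of joint lever below 0.1 rad and distance of each of comb_near, comb_far, cup, small_tote from where it was at the start of the episode below 0.03 m); the arm keeps its last pose, push and grip.
It fails at once if the lid flew up against its open stop (beyond 1.42 rad) (value of joint lid above 1.42 rad).
It fails at once if a bystander was moved by more than 30 mm (distance of any of comb_near, comb_far, cup, small_tote from where it was at the start of the episode above 0.03 m).
It also fails if it takes over 64 s, if anything falls off the work surface, if the arm or the gripper's body presses on something with over 40 N, if the wrist force passes 120 N, or if a joint passes its speed limit or range.

## Working session

There is one attempt and no reset: what is moved stays moved. The work goes in short steps, Python scripts to look and compute and a shell command to move; the robot and the scene stay as the last step left them, time stands still between calls to the robot, and variables do not carry over. Pictures are saved under pics/ and viewed, at most 10 in all, crops included, and the job is handed in when it is done.

```bash
mkdir -p pics
cat > h.py <<'E'
import numpy as np,cv2
from workcell import bot
def grab(n,f):
    d=bot.grab_frame(n); cv2.imwrite('pics/%s.png'%f,d['pixels'][:,:,::-1]); 
    np.savez('pics/%s.npz'%f,**{k:np.array(v) for k,v in d.items()}); return d
def ray(d,u,v):
    E=np.array(d['extrinsics']);R=E[:3,:3];t=E[:3,3]
    r=np.array([(u-d['cx'])/d['fx'],(v-d['cy'])/d['fy'],1.]); return -R.T@t,R.T@r
def onplane(d,u,v,z):
    o,r=ray(d,u,v); return o+r*(z-o[2])/r[2]
def tri(d1,p1,d2,p2):
    o1,r1=ray(d1,*p1);o2,r2=ray(d2,*p2)
    s=np.linalg.lstsq(np.stack([r1,-r2],1),o2-o1,rcond=None)[0]
    a=o1+s[0]*r1;b=o2+s[1]*r2; return (a+b)/2,np.linalg.norm(a-b)
def proj(d,P):
    E=np.array(d['extrinsics']);c=E[:3,:3]@np.array(P)+E[:3,3]; return d['fx']*c[0]/c[2]+d['cx'],d['fy']*c[1]/c[2]+d['cy']
E
python3 - <<'E'
from h import *
a=grab('top','top0');b=grab('side','side0')
for d in(a,b): print(d['fx'],d['cx'],d['cy'],np.round(d['extrinsics'],3).tolist())
s=bot.observe();print({k:np.round(v,3).tolist() for k,v in s.items()})
E
```

```text
458.41709584322695 321.6182609366308 240.63124954524926 [[0.018, -1.0, 0.0, -0.067], [-0.996, -0.018, -0.086, 0.586], [0.086, 0.001, -0.996, 1.086], [0.0, 0.0, 0.0, 1.0]]
433.7276548177716 314.6385534681809 235.89440176699193 [[-0.993, -0.117, 0.017, 0.576], [-0.096, 0.709, -0.699, 0.154], [0.07, -0.695, -0.715, 0.822], [0.0, 0.0, 0.0, 1.0]]
{'clock': 0.1, 'qpos': [-1.223, 0.522, -0.036, 1.6, 0.021, 1.021, -0.113], 'qd': [-0.0, -0.001, -0.0, -0.001, -0.001, -0.003, -0.001], 'joint_efforts': [0.003, -92.849, 1.984, -37.053, 0.018, 0.005, -0.0], 'position': [0.254, 0.571, 0.231], 'tool_rot': [-3.141, 0.0, 2.724], 'force': [-0.406, 0.184, 0.3], 'moment': [-0.0, 0.03, -0.013], 'finger_force': 0.0, 'grip_width': 0.085}
```

View pics/top0.png

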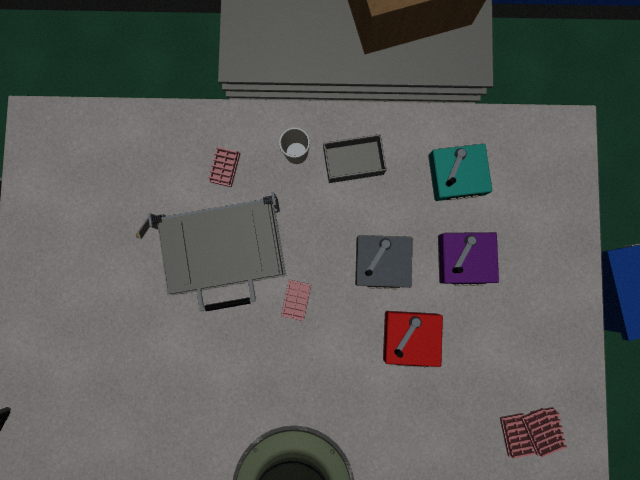

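View pics/side0.png

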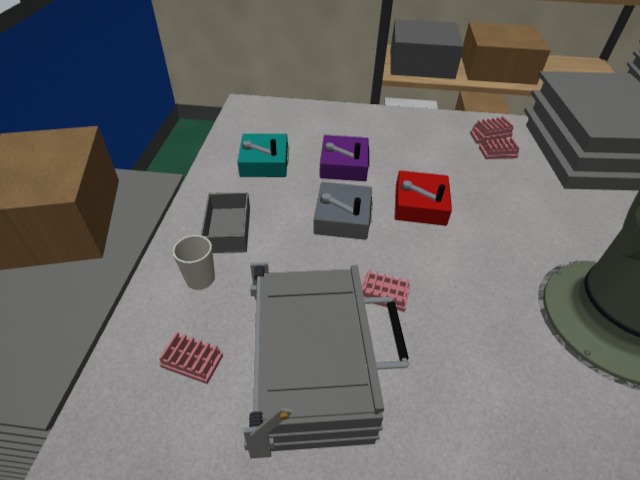

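The top view shows four counter-shaped boxes: teal (461,172), purple (469,258), grey (384,262) and red (414,339). The grey one fits the text. The hopper is at (222,245), with its black pull bar at (227,304) in the top view and about (398,331) in the side view. I'll confirm with a crop and measure.

Run:
```python
from h import *
L=lambda f:{k:v for k,v in np.load('pics/%s.npz'%f).items()}
a,b=L('top0'),L('side0')
def blobs(d,box,thr,mn=20):
    x0,y0,x1,y1=box; m=np.zeros((480,640),np.uint8)
    m[y0:y1,x0:x1]=(d['pixels'].max(2)[y0:y1,x0:x1]<thr)*255
    out=[]
    n,l,s,c=cv2.connectedComponentsWithStats(m)
    for i in range(1,n):
        if s[i,4]>=mn:
            r=cv2.minAreaRect(np.argwhere(l==i)[:,::-1].astype(np.float32)); out.append((s[i].tolist(),c[i].round(1).tolist(),np.round(cv2.boxPoints(r),1).tolist()))
    return out
print('bar top');[print(x) for x in blobs(a,(195,285,265,315),40)]
print('bar side');[print(x) for x in blobs(b,(380,295,415,370),40)]
print('post top');[print(x) for x in blobs(a,(355,260,390,284),40,8)]
print('post side');[print(x) for x in blobs(b,(345,190,368,222),40)]
# grey counter top corners
for d,box,n in((a,(350,228,418,296),'t'),(b,(305,175,380,245),'s')):
    pass
c1=cv2.resize(a['pixels'][225:315,190:425,::-1],None,fx=3.4,fy=3.4,interpolation=cv2.INTER_CUBIC)
c2=cv2.resize(b['pixels'][175:245,300:480,::-1],None,fx=3.6,fy=3.6,interpolation=cv2.INTER_CUBIC)
W=max(c1.shape[1],c2.shape[1]);p=lambda c:cv2.copyMakeBorder(c,0,0,0,W-c.shape[1],0)
cv2.imwrite('pics/crop.png',np.vstack([p(c1),p(c2)]))
```

```text
bar top
([205, 298, 45, 13, 259], [227.0, 304.0], [[204.3000030517578, 305.1000061035156], [248.89999389648438, 297.20001220703125], [249.89999389648438, 302.79998779296875], [205.3000030517578, 310.70001220703125]])
bar side
([387, 302, 21, 58, 447], [397.0, 330.4], [[386.1000061035156, 302.3999938964844], [394.0, 300.6000061035156], [407.70001220703125, 357.79998779296875], [399.79998779296875, 359.70001220703125]])
post top
([356, 261, 1, 23, 23], [356.0, 272.0], [[356.0, 283.0], [356.0, 283.0], [356.0, 261.0], [356.0, 261.0]])
([365, 270, 8, 6, 37], [368.2, 272.5], [[365.0, 275.0], [365.0, 270.0], [372.0, 270.0], [372.0, 275.0]])
post side
([353, 198, 8, 17, 96], [356.6, 205.9], [[352.70001220703125, 213.89999389648438], [354.5, 197.5], [360.29998779296875, 198.10000610351562], [358.5, 214.5]])
```

View pics/crop.png

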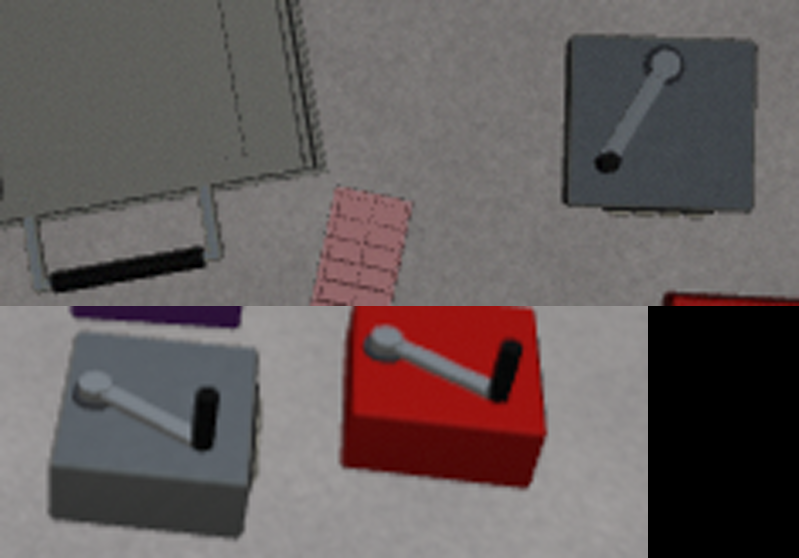

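The crop confirms the grey counter, left of the red one. Its post top is at about (368,272) in the top view and (357,199) in the side view, its pivot at (385,244) and (326,198). The bar's ends are clear in both views.

Run:
```python
from h import *
L=lambda f:{k:v for k,v in np.load('pics/%s.npz'%f).items()}
a,b=L('top0'),L('side0')
T=lambda n,p,q:print(n,*[np.round(x,4) for x in tri(a,p,b,q)])
T('bar+y',(205,308),(403.3,358)); T('bar-y',(249.3,300),(390.3,302)); T('barc',(227,304),(397,330.4))
T('post',(368.2,271.8),(357.3,199.8)); T('pivot',(385.3,244.2),(326.3,198))
T('tote',(354,160),(227,222))
# counter top corners in top view crop/3.4 + offset
for n,u,v in(('FL',564,205),('FR',753,212),('BR',756,40),('BL',570,36)): print(n,onplane(a,190+u/3.4,225+v/3.4,.05).round(3))
for n,p in(('comb1',(297,281)),('comb2',(285,318)),('comb3',(311,282)),('c4',(303,320))): print(n,onplane(a,*p,.034).round(3))
for n,p in(('red',(386,311)),('red',(442,314))): print(n,onplane(a,*p,.05).round(3))
```

```text
bar+y [0.4264 0.1985 0.1073] 0.0015
bar-y [0.4455 0.1008 0.1084] 0.0009
barc [0.4352 0.1508 0.1047] 0.0001
post [ 0.5118 -0.1636  0.0929] 0.0012
pivot [ 0.5791 -0.2076  0.0524] 0.0001
tote [ 0.7896 -0.1333  0.0213] 0.0015
FL [ 0.481 -0.139  0.05 ]
FR [ 0.479 -0.27   0.05 ]
BR [ 0.598 -0.272  0.05 ]
BL [ 0.599 -0.142  0.05 ]
comb1 [0.489 0.    0.034]
comb2 [0.401 0.027 0.034]
comb3 [ 0.487 -0.033  0.034]
c4 [ 0.397 -0.016  0.034]
red [ 0.423 -0.21   0.05 ]
red [ 0.418 -0.341  0.05 ]
```

```bash
python3 -m crank '{"travel":[[1.7,-4.5,0],[3.4,-9,0],[5.1,-13.5,0],[6.8,-18,0],[8.5,-22.5,0]],"turn":[[0,0,-8],[0,0,-16],[0,0,-24],[0,0,-32],[0,0,-40]],"gripper":[1,1,1,1,1]}' 20
python3 -m crank '{"travel":[[1.7,-4.5,0],[3.4,-9,0],[5.1,-13.5,0],[6.8,-18,0],[8.5,-22.5,0]],"turn":[[0,0,-5],[0,0,-10],[0,0,-15],[0,0,-15],[0,0,-15]],"gripper":[1,1,1,1,1]}'
python3 -m crank '{"travel":[[1.7,-4.5,0],[3.4,-9,0],[5.1,-13.5,0],[6.8,-18,0],[8.1,-22.1,0]],"turn":[[0,0,0],[0,0,0],[0,0,0],[0,0,0],[0,0,0]],"gripper":[1,1,1,1,1]}'
```

```text
clock: 0.6
position: [0.3388, 0.3442, 0.2312]
tool_rot: [-3.141, -0.0, 2.02]
force: [1.9, 0.6, 0.3]
grip_width: 0.0124
finger_force: 0.0
clock: 1.1
position: [0.4238, 0.1194, 0.2314]
tool_rot: [3.141, -0.0, 1.764]
force: [0.2, 0.3, 0.5]
grip_width: 0.0005
finger_force: 0.0
clock: 1.6
position: [0.505, -0.102, 0.2312]
tool_rot: [-3.142, 0.0, 1.764]
force: [0.7, 1.4, -0.5]
grip_width: 0.0003
finger_force: 0.0
```

```bash
python3 -m crank '{"travel":[[0,0,-4],[0,0,-8],[0,0,-12],[0,0,-15.5],[0,0,-15.8]],"turn":[[0,0,0],[0,0,0],[0,0,0],[0,0,0],[0,0,0]],"gripper":[1,1,1,1,1]}'
python3 -m crank '{"travel":[[0,-1.5,0],[0,-3,0],[0,-4.5,0],[0,-6,0],[0,-7.5,0]],"turn":[[0,0,0],[0,0,0],[0,0,0],[0,0,0],[0,0,0]],"gripper":[1,1,1,1,1]}'
python3 -m crank '{"travel":[[0,-1,0],[0,-2,0],[0,-3,0],[0,-4,0],[0,-4.5,0]],"turn":[[0,0,0],[0,0,0],[0,0,0],[0,0,0],[0,0,0]],"gripper":[1,1,1,1,1]}'
```

```text
clock: 2.1
position: [0.5024, -0.0996, 0.07]
tool_rot: [-3.136, -0.001, 1.764]
force: [0.1, -0.2, 0.6]
grip_width: 0.0003
finger_force: 0.0
clock: 2.6
position: [0.5045, -0.1751, 0.0747]
tool_rot: [-3.142, -0.001, 1.764]
force: [-3.1, 2.0, 0.1]
grip_width: 0.0001
finger_force: 1.5
clock: 3.1
position: [0.5049, -0.2207, 0.0734]
tool_rot: [3.141, 0.0, 1.763]
force: [2.0, 3.3, -0.7]
grip_width: 0.0003
finger_force: 1.6
```

Run:
```python
from h import *
d=grab('side','side1'); e=grab('top','top1')
c=cv2.resize(d['pixels'][130:270,270:430,::-1],None,fx=3.6,fy=3.6,interpolation=cv2.INTER_CUBIC)
cv2.imwrite('pics/crop1.png',c)
s=bot.observe();print(s['position'],s['force'])
```

```text
[ 0.5046082  -0.2203699   0.07326382] [-1.14871295  2.24806436  1.84291657]
```

View pics/crop1.png

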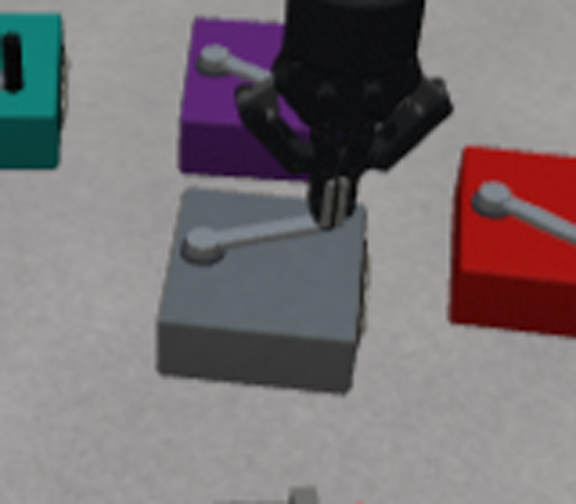

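The crop shows the fingers pushing the grey counter's lever from the +y side, near (333,200) in the crop and almost across. I'll press on until the force jumps at the stop.

```bash
python3 -m crank '{"travel":[[0,-0.2,0],[0,-0.4,0],[0,-0.6,0],[0,-0.8,0],[0,-0.8,0]],"turn":[[0,0,0],[0,0,0],[0,0,0],[0,0,0],[0,0,0]],"gripper":[1,1,1,1,1]}'
```

```text
clock: 3.7
position: [0.5046, -0.228, 0.0733]
tool_rot: [3.142, 0.0, 1.764]
force: [1.3, 4.2, -0.2]
grip_width: -0.0002
finger_force: 1.7
```

```bash
python3 -m crank '{"travel":[[0,-0.2,0],[0,-0.4,0],[0,-0.5,0],[0,-0.5,0],[0,-0.5,0]],"turn":[[0,0,0],[0,0,0],[0,0,0],[0,0,0],[0,0,0]],"gripper":[1,1,1,1,1]}'; python3 -c "
from h import *
print(bot.observe()['force'])"
```

```text
clock: 4.2
position: [0.505, -0.2306, 0.0732]
tool_rot: [3.141, -0.003, 1.766]
force: [3.3, 16.0, 3.3]
grip_width: -0.0
finger_force: 7.5
[ 3.32404504 15.95310544  3.2763541 ]
```

The force rose to 16 N with the tool stalled, so the lever is at its stop. Next I retreat and let it spring back.

```bash
python3 -m crank '{"travel":[[0,3,0],[0,6,0],[0,9,0],[0,12,0],[0,13,0]],"turn":[[0,0,0],[0,0,0],[0,0,0],[0,0,0],[0,0,0]],"gripper":[1,1,1,1,1]}'
python3 -m crank '{"travel":[[0,0,4],[0,0,8],[0,0,12],[0,0,15],[0,0,15]],"turn":[[0,0,0],[0,0,0],[0,0,0],[0,0,0],[0,0,0]],"gripper":[1,1,1,1,1]}'
python3 - <<'E'
from h import *
d=grab('top','top2'); m=d['pixels'].max(2)[260:290,360:380]<40
print(np.argwhere(m).mean(0)[::-1]+[360,260],m.sum())
s=bot.observe();print(s['position'])
E
```

```text
clock: 4.7
position: [0.5045, -0.1003, 0.0732]
tool_rot: [-3.141, -0.001, 1.766]
force: [0.2, -0.3, -0.0]
grip_width: 0.0006
finger_force: 0.0
clock: 5.2
position: [0.506, -0.1042, 0.227]
tool_rot: [3.136, 0.002, 1.763]
force: [0.9, -0.6, -0.5]
grip_width: 0.0002
finger_force: 0.0
[nan nan] 0
[ 0.50526462 -0.1037121   0.22496626]<stdin>:3: RuntimeWarning: Mean of empty slice.
  ret = um.true_divide(
```

```bash
python3 -m crank '{"travel":[[-1.1,4,0],[-2.3,8.5,0],[-3.6,13,0],[-4.8,17.5,0],[-6,22,0]],"turn":[[0,0,0],[0,0,0],[0,0,0],[0,0,0],[0,0,0]],"gripper":[0.58,0.58,0.58,0.58,0.58]}'
python3 -m crank '{"travel":[[-0.9,3.1,0],[-0.9,3.1,0],[-0.9,3.1,0],[-0.9,3.1,0],[-0.9,3.1,0]],"turn":[[0,0,0],[0,0,0],[0,0,0],[0,0,0],[0,0,0]],"gripper":[0.58,0.58,0.58,0.58,0.58]}'
python3 - <<'E'
from h import *
d=grab('top','top2'); w=grab('wrist','wrist2');sd=grab('side','side2')
m=d['pixels'].max(2)[262:282,360:380]<40
print(np.argwhere(m).mean(0)[::-1]+[360,262],m.sum())
s=bot.observe();print(s['position'],s['tool_rot'],s['grip_width'])
c=np.hstack([cv2.resize(w['pixels'],None,fx=.62,fy=.62,interpolation=cv2.INTER_AREA),cv2.resize(sd['pixels'],None,fx=.62,fy=.62,interpolation=cv2.INTER_AREA)])[:,:,::-1]
cv2.imwrite('pics/c2.png',c)
E
```

```text
clock: 5.75
position: [0.4436, 0.1181, 0.2225]
tool_rot: [-3.141, 0.001, 1.763]
force: [1.7, -0.2, -0.4]
grip_width: 0.0355
finger_force: 0.0
clock: 6.25
position: [0.4359, 0.147, 0.2231]
tool_rot: [-3.141, 0.0, 1.762]
force: [-0.2, -0.2, 1.0]
grip_width: 0.0358
finger_force: 0.0
[368.23529412 272.29411765] 34
[0.43578552 0.14752143 0.22322355] [-3.14146287e+00  1.38922525e-04  1.76251159e+00] 0.035975171003251455
```

View pics/c2.png

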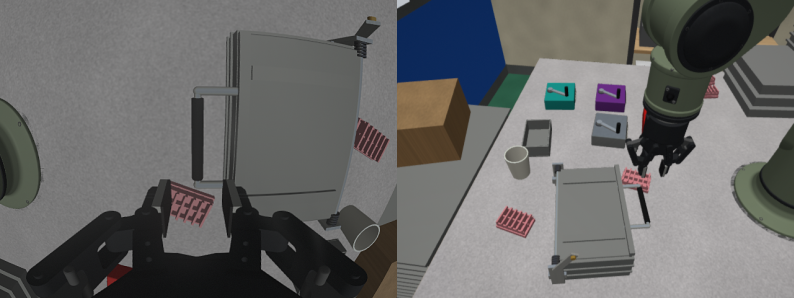

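The post is back at rest at (368,272). In the wrist view the fingers straddle the bar's line evenly (bar at column 197, fingers at 163 to 232), so I can descend and grip.

```bash
python3 -m crank '{"travel":[[0,0.3,-3],[0,0.3,-6],[0,0.3,-9],[0,0.3,-10.5],[0,0.3,-12]],"turn":[[0,0,0],[0,0,0],[0,0,0],[0,0,0],[0,0,0]],"gripper":[0.58,0.58,0.58,0.58,0.58]}'
python3 -m crank '{"travel":[[0,0,-0.7],[0,0,-1.4],[0,0,-1.4],[0,0,-1.4],[0,0,-1.4]],"turn":[[0,0,0],[0,0,0],[0,0,0],[0,0,0],[0,0,0]],"gripper":[0.58,0.58,0.58,0.7,0.75]}'
python3 -m crank '{"travel":[[0,0,0],[0,0,0],[0,0,0],[0,0,0],[0,0,0]],"turn":[[0,0,0],[0,0,0],[0,0,0],[0,0,0],[0,0,0]],"gripper":[0.8,0.85,0.9,1,1]}' 20
```

```text
clock: 6.9
position: [0.4355, 0.1507, 0.1023]
tool_rot: [-3.141, 0.0, 1.763]
force: [0.5, -0.7, 0.4]
grip_width: 0.036
finger_force: 0.0
clock: 7.4
position: [0.4359, 0.1514, 0.0898]
tool_rot: [3.141, -0.0, 1.764]
force: [-0.6, -0.6, 0.2]
grip_width: 0.0216
finger_force: 0.0
clock: 7.9
position: [0.4359, 0.1514, 0.0894]
tool_rot: [3.141, -0.0, 1.764]
force: [2.9, 1.3, 1.4]
grip_width: 0.013
finger_force: 19.5
```

```bash
python3 -m crank '{"travel":[[0.03,0,1.1],[0.1,0.02,2.15],[0.24,0.05,3.2],[0.42,0.08,4.27],[0.66,0.13,5.3]],"turn":[[0,0,0],[0,0,0],[0,0,0],[0,0,0],[0,0,0]],"gripper":[1,1,1,1,1]}' 
python3 -c "
from h import *
s=bot.observe();print(s['position'],s['moment'],s['force'])"
```

```text
clock: 8.4
position: [0.4425, 0.1526, 0.1432]
tool_rot: [3.141, -0.0, 1.764]
force: [6.1, 2.4, -3.1]
grip_width: 0.0136
finger_force: 19.7
[0.44246554 0.15263237 0.14316826] [ 0.52469737 -1.15868982 -0.00550983] [ 6.14251542  2.39094265 -3.12640173]
```

```bash
python3 -m crank '{"travel":[[0.41,0.08,1.46],[1.0,0.2,3.07],[1.63,0.32,4.44],[2.45,0.48,5.94],[3.02,0.59,6.84]],"turn":[[0,0,0],[0,0,0],[0,0,0],[0,0,0],[0,0,0]],"gripper":[1,1,1,1,1]}' 
python3 -m crank '{"travel":[[0.75,0.15,1.04],[1.56,0.3,2.04],[2.42,0.47,2.98],[3.33,0.65,3.87],[4.3,0.84,4.7]],"turn":[[0,0,0],[0,0,0],[0,0,0],[0,0,0],[0,0,0]],"gripper":[1,1,1,1,1]}'
python3 - <<'E'
from h import *
sd=grab('side','side3'); cv2.imwrite('pics/c3.png',cv2.resize(sd['pixels'][150:480,200:480,::-1],None,fx=1.8,fy=1.8))
E
```

```text
clock: 8.9
position: [0.4732, 0.1585, 0.212]
tool_rot: [3.14, -0.0, 1.764]
force: [7.3, 2.9, -7.7]
grip_width: 0.0133
finger_force: 19.9
clock: 9.4
position: [0.5153, 0.1667, 0.2581]
tool_rot: [-3.14, 0.0, 1.764]
force: [4.6, 3.0, -7.3]
grip_width: 0.0131
finger_force: 19.9
```

View pics/c3.png

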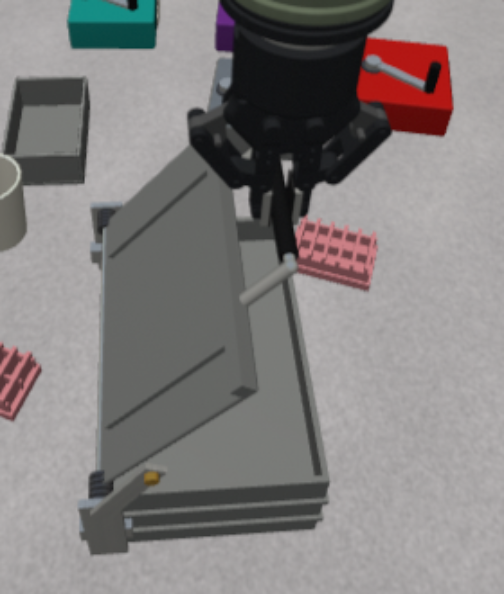

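The lid follows the held bar at about 50°. The bar is between the fingers near (282,200), and the lid is still below the brass pin's line. Next I take it past the balance point.

```bash
python3 -m crank '{"travel":[[1.19,0.23,0.9],[2.43,0.48,1.7],[3.54,0.7,2.32],[4.5,0.88,2.78],[5.08,1.0,3.04]],"turn":[[0,0,0],[0,0,0],[0,0,0],[0,0,0],[0,0,0]],"gripper":[1,1,1,1,1]}' 
python3 -m crank '{"travel":[[0,0,0],[0,0,0],[0,0,0],[0,0,0],[0,0,0]],"turn":[[0,0,0],[0,0,0],[0,0,0],[0,0,0],[0,0,0]],"gripper":[1,1,1,1,1]}'
python3 - <<'E'
from h import *
sd=grab('side','side4'); w=grab('wrist','w4')
c=np.hstack([cv2.resize(sd['pixels'][150:480,200:480],(420,495)),cv2.resize(w['pixels'],(380,285)) if 0 else cv2.copyMakeBorder(cv2.resize(w['pixels'],(380,285)),0,210,0,0,0)])
cv2.imwrite('pics/c4.png',c[:,:,::-1])
E
```

```text
clock: 9.95
position: [0.5663, 0.1766, 0.2885]
tool_rot: [-3.141, 0.0, 1.764]
force: [-2.5, -1.5, 4.9]
grip_width: 0.0131
finger_force: 20.9
clock: 10.45
position: [0.5658, 0.1765, 0.2883]
tool_rot: [-3.141, 0.0, 1.764]
force: [-1.7, -1.2, 5.0]
grip_width: 0.0131
finger_force: 21.0
```

View pics/c4.png

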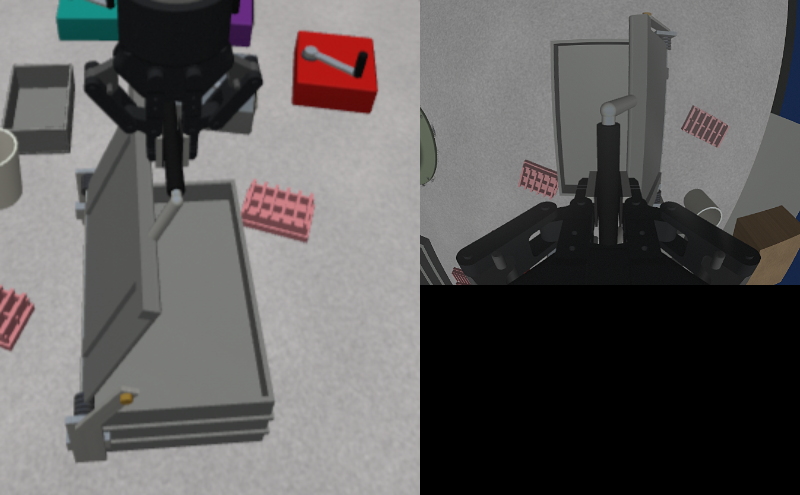

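The lid stands past the pin line. The bar's +y end is at crop (176,197), which is side pixel (317,281). Now I compute the lid angle by casting that ray onto the side arm's vertical plane.

```bash
cat >> h.py <<'E'
def lidang(d,u,v,off=.055,yaw=.193):
    X=np.array([np.cos(yaw),np.sin(yaw),0]);Y=np.array([-np.sin(yaw),np.cos(yaw),0])
    H=np.array([.436,.1505,.106])+.215*X
    o,r=ray(d,u,v); P=o+r*((H+off*Y-o)@Y)/(r@Y); q=P-H; return np.arctan2(q[2],-q@X),np.hypot(q[2],q@X)
E
python3 - <<'E'
from h import *
L=lambda f:{k:v for k,v in np.load('pics/%s.npz'%f).items()}
a=L('side0');d3=L('side3');d4=L('side4')
print('shut',lidang(a,405,363)); print('3',lidang(d3,200+291/1.8,150+264/1.8)); print('4',lidang(d4,317.3,281.3))
s=bot.observe();p=s['position'];print(p, np.arcsin((p[2]+.019-.106)/.215), np.arccos(((.647-p[0])*.981+(.192-p[1])*.192)/.215))
E
```

```text
shut (np.float64(-0.01063543907823744), np.float64(0.21619688840735335))
3 (np.float64(0.8882145673106648), np.float64(0.21533580122395118))
4 (np.float64(1.178423091983085), np.float64(0.21664823171016193))
[0.56574506 0.17650893 0.28828708] 1.21171199286405 1.176040119133345
```

```bash
python3 -m crank '{"travel":[[-1.16,-0.23,-0.53],[-2.28,-0.45,-1.12],[-3.36,-0.66,-1.79],[-4.06,-0.8,-2.27],[-4.75,-0.93,-2.78]],"turn":[[0,0,0],[0,0,0],[0,0,0],[0,0,0],[0,0,0]],"gripper":[1,1,1,1,1]}' 
python3 -m crank '{"travel":[[0,0,0],[0,0,0],[0,0,0],[0,0,0],[0,0,0]],"turn":[[0,0,0],[0,0,0],[0,0,0],[0,0,0],[0,0,0]],"gripper":[1,1,1,1,1]}'
python3 -m crank '{"travel":[[0,0,0],[0,0,0],[0,0,0],[0,0,0],[0,0,0]],"turn":[[0,0,0],[0,0,0],[0,0,0],[0,0,0],[0,0,0]],"gripper":[1,1,1,1,1]}'
python3 - <<'E'
from h import *
sd=grab('side','side5'); cv2.imwrite('pics/c5.png',cv2.resize(sd['pixels'][150:480,130:480,::-1],None,fx=1.8,fy=1.8))
E
```

```text
clock: 11.05
position: [0.5181, 0.1673, 0.2601]
tool_rot: [-3.141, 0.0, 1.764]
force: [-1.5, -0.3, 2.1]
grip_width: 0.0134
finger_force: 20.7
clock: 11.55
position: [0.5189, 0.1675, 0.2607]
tool_rot: [-3.141, -0.0, 1.764]
force: [-5.4, -2.5, 6.2]
grip_width: 0.0129
finger_force: 21.1
clock: 12.05
position: [0.5189, 0.1675, 0.2607]
tool_rot: [-3.141, -0.0, 1.764]
force: [-5.4, -1.6, 6.4]
grip_width: 0.0134
finger_force: 21.1
```

View pics/c5.png

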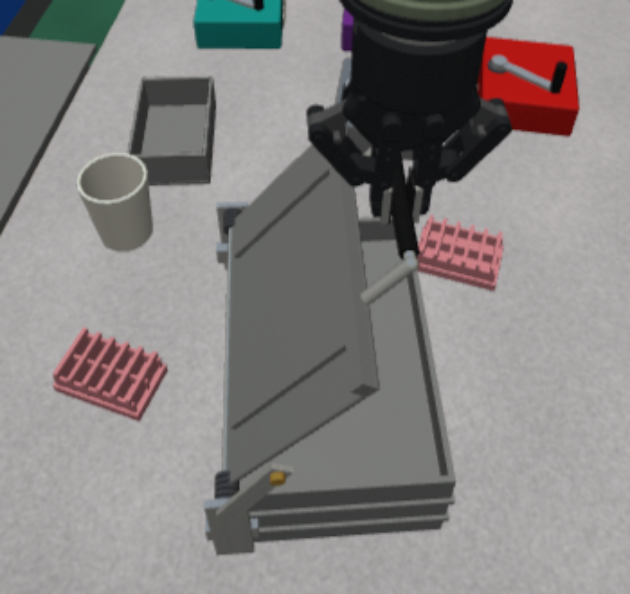

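The lid is held open just under the pin's line, with the bar's +y end at crop (411,260), which is side pixel (358,294). The bystanders look untouched. I'll check the angle before handing in.

Run:
```python
from h import *
L=lambda f:{k:v for k,v in np.load('pics/%s.npz'%f).items()}
t=lidang(L('side5'),358.3,294.4); s=bot.observe();p=s['position']
t2=np.arctan2(p[2]+.019-.106,(.647-p[0])*.981+(.192-p[1])*.192)
print(t,t2,s['finger_force'],abs(s['qd']).max())
if .86<t[0]<.97 and .86<t2<.97: print(bot.job_done())
```

```text
(np.float64(0.9180615278996529), np.float64(0.21636313445861866)) 0.9269302602809344 21.113012731075287 0.0012353863946536192
the job is handed in; nothing more can be done
None
```

I swung the grey counter's lever to its stop and it sprang back; I then raised the lid to about 1.18 rad and eased it back to about 0.92 rad (7° under balance), and handed in with the bar gripped and steady and the bystanders looking untouched; no verdict was returned.

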